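Push the batten offcut off the ledge into the scrap chute

ROBOT

A 6-joint arm with a two-finger parallel gripper is mounted at the origin on the work surface. World frame = base frame: x ahead of the robot, y to its left, z up, the work surface at z = 0. Lengths are in m, angles in rad, forces in N, time in s.
With the tool pointing down it reaches from about 0.4 to 0.825 m from the base axis. Payload 7 kg.
Tool frame: the origin (TCP) lies between the finger pads; the fingertips stand 8 mm ahead of it and the grasp point (between the pads) lies 11 mm behind it; z points along the fingers, y is the line along which they close (so a half turn about z gives the same grasp; the last joint's range is limited). The gripper opens to 85 mm and grips with 20 to 120 N. Pads are 22 mm wide; open, the fingers measure 114 mm over their backs; the gripper's body (76 mm by 85 mm) begins 54 mm behind the grasp point. The pads swing forward as they close: fully open they stand 13 mm farther back than shut.
Start: joints at [1.632, 0.359, 0.012, 0, -1.224, -0.288], TCP at [0.152, 0.658, 0.239] pointing down, gripper open.
Joint ranges: [-3.07, 3.07], [-1.43, 2.12], [-1.02, 1.25], [-3.03, 1.67], [-3.05, -0], [-3.03, 3.03]. Speed limits (rad/s): [2.39, 2.39, 3.01, 3.14, 3.14, 3.14].

INTERFACE

Orientations are given as a 3x3 rotation matrix whose columns are the frame's x, y, z axes.
In Python, from bench import bot, imaging gives the robot as it stands. The module is installed in compiled form; this text tells all that it offers.
- The arm moves only by the tool move_arm, never from a script. Its argument "plan" is a list that holds one entry, the list of rows, each a list of 6 numbers: the shift along the tool's x, y, z in m, then the turn, a rotation vector about the tool's x, y, z in degrees. A call has exactly 5 rows; each row shifts and turns the commanded pose from where the row before left it, along the tool's axes as they then stand; what a row does not reach is not made up. A row lasts 1/10 s, in which the tool goes at most 50 mm and 8.59 degrees, less where a joint would pass 70% of its speed; a pose out of reach is approached as far as the arm can. A call with a gripper value outside its range is refused whole. "claw" is the gripper's target within -1 to 1 (shut at 1, half-way at 0, fully open at -1), set as the call begins (left out, the last holds). The fingers move at their own pace and stop on an object; "squeeze" is the grip in N (left out, the last holds). Time passes only in rows, so rows that do not move let the fingers close, or fill a call up. It gives the time, the measured TCP pose, the force, the opening and the grip force at its end, in the units of the state.
- bot.state(): the state, without advancing time (a new reading comes with each control period).
- imaging.snapshot(name): name is "side" or "top" or "wrist"; returns (picture, depth): 400x640x3 uint8, red, green, blue; 400x640 float32, m along the optical axis (not along the pixel's ray), 0 where there is no reading.
- imaging.camera_params(name): a dict with "mtx" (3x3 intrinsics, pixels), "origin" and "attitude" of the camera in the world. Camera axes: x right, y up, looking along -z (the intrinsics and any distortion apply to the point x, -y, -z); pixel columns grow to the right and rows downward; lengths in m; the calibration is good to about 2 mm. A picture is of the moment at which its call begins: read the wrist's pose just before it. camera_params takes no time and is no camera call; for the wrist camera it gives the pose at the moment of the call.
- bot.job_done(): hands the job in; it is judged then, once.
The state is a dict: "time": time; "joint_positions": joint angles; "joint_velocities": joint speeds; "joint_torque": joint torques, N m; "ee_pos": TCP position; "orientation": TCP orientation; "wrist_force": force on the tool from outside, world axes, zero at the start; "wrist_torque": the same for the moment, N m; "gripper_width": opening from 0.0 (shut) to 1.0 (fully open); "grip_force": force on a finger pad.
Only numpy, scipy, OpenCV 4.12 (cv2) and the standard library are available. Lean on these libraries where they do the work, as an engineer would, in place of code of your own. Each camera call takes 0.05 s, during which the arm holds its last target. There are 200 camera calls.

TASK

Clear the tongued wooden offcut from the raised ledge: push it across until it lies flat along the sprung metal fence, then push it along the fence, through the gap between the fence and the black stop bar, so that it drops off the end of the ledge into the scrap chute. Push gently, never harder than about 15 newtons, and keep it on the ledge until it drops (do not lift it or carry it). Leave all the other things where they are.

Things in the scene. Friction and masses are not known exactly. Their poses are not given: they have to be found in the camera images.
- station: Fixed raised grey-topped plywood ledge with a chute and a blue catch bin at its +y end. Origin at table level below the ledge's end edge; z up, x across the ledge, y along it towards the chute. Its flat top is 130 mm above the origin and covers x -100 to 130, y -360 to 0 mm; there it ends in a drop. The place of the fence and stop bar on it changes from run to run by c (0 to 45 mm), see the two zones; c is not measured.
- fence_zone (a point): Fixed point on the ledge's top, station x 57.5, y -125 mm: middle of the zone where the sprung aluminium fence may be. The fence is a rail along y (-250 to 0 mm), top 25 mm above the ledge; its face looks to -x and is at station x = 35 mm + c. It gives 1 mm per 6 N towards +x (at most 12 mm) and springs back. A bar with knobs (37 mm high) stands 26 mm behind the face.
- gap_zone (a point): Fixed point on the ledge's top, station x 35.5, y -11 mm: middle of the zone where the gap may be. A rigid black stop bar lies across the end of the ledge (y -22 to 0, 27 mm high) from x = -139 mm + c to -9 mm + c: a 44 mm gap is left between it and the fence's face. Bar and fence share one clamped carriage (same c), which pushes do not shift.
- chute_mouth (a point): Fixed point in the middle of the chute's mouth, level with the ledge's top. The mouth covers station x -35 to 105, y 0 to 100 mm; aluminium walls 3 mm thick, top level with the ledge; inside, a steep slide leads down into the blue bin (rim 54 mm above the table, out to station y 219 mm).
- offcut: Loose wooden offcut of a tongued batten, about 70 g: 40 mm wide (its x), 80 mm long (its y), flat sides 26 mm high, with a 14 mm wide, 6 mm high tongue along the top (32 mm in all). Origin at its centre, 16 mm above its underside. It starts flat on the ledge, within 0.25 rad of station y, clear of the fence, in line with the stop bar, its centre 120 to 170 mm before the end edge.
- ledge_tape: Loose blue tape roll (ring, 60 mm across, 24 mm high) on the back end of the ledge (y below -0.28 in the station's frame); leave alone. Origin: centre of its underside.
- dowel_stub: Loose upright dowel stub, 26 mm across, 35 mm high, on the back end of the ledge; leave alone. Origin: centre of its underside.
- stick_jar: Loose glass jar of wooden sticks, 84 mm across, 210 mm high, on the table to the left; leave alone. Origin: centre of its underside.
- glue_bottle: Loose white bottle, 56 mm across, 150 mm high, on the table to the left; leave alone. Origin: centre of its underside.
- table_tape: Loose blue tape roll, 100 mm across, 24 mm high, on the table to the left; leave alone. Origin: centre of its underside.
- glue_gun: Loose blue hot-glue gun lying on its side, about 240 x 150 x 45 mm, on the table to the right; leave alone. Origin: under the middle of its barrel.
- pliers: Loose red-handled pliers lying on the table to the right, about 145 x 60 x 12 mm; leave alone. Origin: at the pivot, underside.

How it is judged:
On the way:
1. the offcut has come along the fence to the end of the ledge, still lying on it: its centre less than 50 mm before the end edge, within 0.2 rad of the ledge's y direction (y of offcut in the frame of station between -0.05 and 0.01 m and z of offcut in the frame of station above 0.135 m and angle between the y axis of offcut and the y axis of station, either way round below 0.2 rad), for 0.05 s.
At the end, for the whole second after the job is handed in: The offcut lies at rest in the chute or its blue bin, its centre at least 40 mm below the top of the ledge and beyond the ledge's end edge, within the walls of chute and bin (z of offcut in the frame of station below 0.09 m and y of offcut in the frame of station between 0 and 0.215 m and x of offcut in the frame of station between -0.05 and 0.12 m and linear speed of offcut below 0.02 m/s); the robot touches nothing.
It fails at once if the offcut pushed or gripped with more than 18 N (contact force between the fingers and offcut above 18 N).
It fails at once if the station pressed by the robot with more than 18 N (contact force between the arm and station above 18 N).
It fails at once if the station pressed by the fingers with more than 18 N (contact force between the fingers and station above 18 N).
It fails at once if the offcut lifted more than 20 mm off the ledge (z of offcut in the frame of station above 0.166 m).
It fails at once if another thing moved by more than 20 mm (distance of any of ledge_tape, dowel_stub, stick_jar, glue_bottle, table_tape, glue_gun, pliers from where it was at the start of the episode above 0.02 m).
It also fails if it takes over 54 s, if anything falls off the work surface, if the arm or the gripper's body presses on something with over 40 N, if the wrist force passes 120 N, or if a joint passes its speed limit or range.

## Working session

There is one attempt and no reset: what is moved stays moved. The work goes in short steps, Python scripts to look and compute and a tool call to move; the robot and the scene stay as the last step left them, time stands still between calls to the robot, and variables do not carry over. Pictures are saved under pics/ and viewed, at most 10 in all, crops included, and the job is handed in when it is done.

Besides the shell and the picture viewer there is one more tool, called after "Call:" as name([rows], argument=value, ...), one row to a line, values as JSON. move_arm: Moves the arm, as the interface text tells. Its arguments: {"type":"object","properties":{"plan":{"type":"array","items":{"type":"array","items":{"type":"array","items":{"type":"number"}}}},"claw":{"type":"number"},"squeeze":{"type":"number"}},"required":["plan"]}

```bash
mkdir -p pics; python3 - <<'E'
from bench import bot, imaging
import cv2,numpy as np
s=bot.state();print(s['time'],s['ee_pos'],s['orientation'],s['wrist_force'],s['gripper_width'])
for n in('top','side'):
    p,d=imaging.snapshot(n);c=imaging.camera_params(n)
    cv2.imwrite(f'pics/{n}0.png',p[:,:,::-1]);np.savez(f'{n}0.npz',p=p,d=d,**{k:c[k] for k in('mtx','origin','attitude')})
    print(n,{k:np.round(v,4).tolist() if not isinstance(v,str) else v for k,v in c.items()})
E
```

```text
0.0 [0.1516849  0.65725877 0.2383344 ] [[ 9.74366016e-01 -2.24968452e-01 -2.50153954e-04]
 [-2.24968550e-01 -9.74364560e-01 -1.68975212e-03]
 [ 1.36399770e-04  1.70271381e-03 -9.99998541e-01]] [-0.01558968  0.44486788 -0.51998788] 0.9986206522042014
top {'mtx': [[512.1983, 0.0, 320.1618], [0.0, 512.1983, 193.3569], [0.0, 0.0, 1.0]], 'origin': [0.393, -0.0018, 1.6243], 'attitude': [[0.0001, 0.9952, -0.0974], [-0.9999, 0.0015, 0.014], [0.014, 0.0974, 0.9951]]}
side {'mtx': [[465.8112, 0.0, 321.6387], [0.0, 465.8112, 199.6446], [0.0, 0.0, 1.0]], 'origin': [-0.2432, -0.7643, 0.8408], 'attitude': [[0.7022, 0.4065, -0.5845], [-0.712, 0.4065, -0.5726], [0.0048, 0.8183, 0.5748]]}
```

View pics/top0.png

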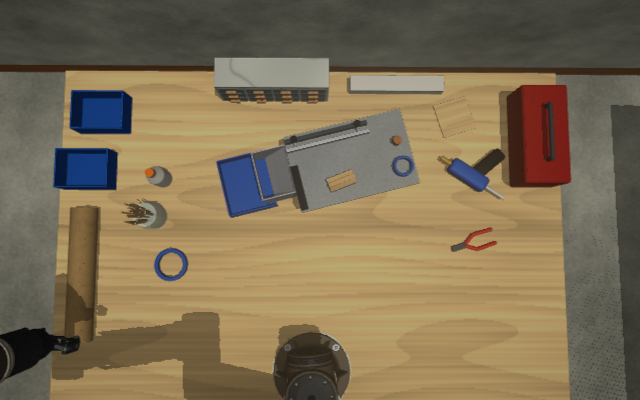

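View pics/side0.png

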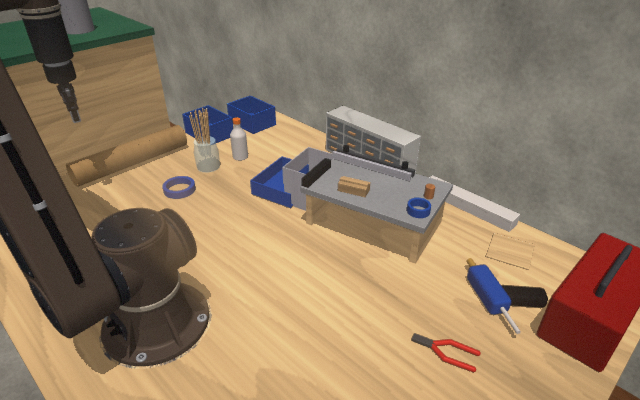

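Top view: the ledge runs from its back end at about (410,145) to its end edge at about (293,180). The stop bar is at (297,187), the fence at (328,136) and the offcut at (341,180). The tape roll at (402,166) and the dowel at (396,140) are at the back. Image left is world +y and image up is world +x.

```bash
cat > h.py <<'E'
import numpy as np, cv2
def rays(c,uv):
    uv=np.atleast_2d(np.asarray(uv,float)); K=c['mtx']
    r=np.c_[(uv[:,0]-K[0,2])/K[0,0],-(uv[:,1]-K[1,2])/K[1,1],-np.ones(len(uv))]
    return r@np.asarray(c['attitude']).T
def onplane(c,uv,z):
    r=rays(c,uv);o=np.asarray(c['origin']);return o+r*((z-o[2])/r[:,2])[:,None]
def cloud(c,d):
    v,u=np.mgrid[:d.shape[0],:d.shape[1]]
    return (np.asarray(c['origin'])+rays(c,np.c_[u.ravel(),v.ravel()])*d.reshape(-1,1)).reshape(*d.shape,3)
E
python3 - <<'E'
from h import *
c=np.load('top0.npz');p=c['p'];d=c['d'];P=cloud(c,d);z=P[...,2]
box=np.zeros(z.shape,bool);box[100:220,210:425]=1
print('table z',np.median(z[230:300,250:420]),'ledge z',np.median(z[150:160,350:380]))
hsv=cv2.cvtColor(p,cv2.COLOR_RGB2HSV)
# ledge top: mask by height 
m=(box&(z>.11)&(z<.18)).astype(np.uint8)
m=cv2.morphologyEx(m,cv2.MORPH_OPEN,np.ones((5,5)))
cn=max(cv2.findContours(m,0,2)[0],key=cv2.contourArea)
print('ledge poly',cv2.approxPolyDP(cn,4,True)[:,0].tolist())
grey=(box&(hsv[...,1]<40)&(hsv[...,2]>80)).astype(np.uint8)
cn=max(cv2.findContours(cv2.morphologyEx(grey,cv2.MORPH_OPEN,np.ones((3,3))),0,2)[0],key=cv2.contourArea)
print('grey poly',cv2.approxPolyDP(cn,3,True)[:,0].tolist())
b=box.copy();b[:160]=0;b[:,:315]=0;b[:,375:]=0;b[205:]=0
w=(b&(hsv[...,1]>70)&(hsv[...,0]<25)&(hsv[...,2]>90)).astype(np.uint8)
cn=max(cv2.findContours(w,0,2)[0],key=cv2.contourArea);r=cv2.minAreaRect(cn);print('offcut',r,cv2.boxPoints(r).tolist(),'h',np.percentile(z[w>0],[5,50,95]))
print(onplane(c,cv2.boxPoints(r),.156),onplane(c,[r[0]],.156))
blk=(box&(hsv[...,2]<60)&(z>.14)).astype(np.uint8)
for k in cv2.findContours(blk,0,2)[0]:
    if cv2.contourArea(k)>15: r=cv2.minAreaRect(k);print('blk',r,onplane(c,cv2.boxPoints(r),.157).round(3).tolist())
im=cv2.resize(p[90:225,205:430],None,fx=3.5,fy=3.5,interpolation=cv2.INTER_CUBIC);cv2.imwrite('pics/crop.png',im[:,:,::-1])
E
```

```text
table z 0.0001294717981014104 ledge z 0.13031965845789373
ledge poly [[400, 110], [307, 131], [300, 138], [284, 137], [302, 211], [363, 197], [364, 191], [371, 195], [418, 183]]
grey poly [[399, 110], [361, 118], [366, 120], [365, 126], [282, 145], [266, 156], [274, 197], [295, 192], [288, 167], [296, 164], [308, 209], [418, 182], [415, 170], [398, 176], [391, 168], [398, 155], [411, 156]]
offcut ((341.1551818847656, 180.13792419433594), (14.112845420837402, 28.039995193481445), 68.19859313964844) [[325.5172424316406, 178.7930908203125], [351.5517272949219, 168.37930297851562], [356.7931213378906, 181.48275756835938], [330.7586364746094, 191.89654541015625]] h [-0.0038855   0.15406436  0.16527578]
[[ 0.57906844 -0.0379      0.156     ]
 [ 0.60960656 -0.11336688  0.156     ]
 [ 0.57140535 -0.12830468  0.156     ]
 [ 0.54104281 -0.05297555  0.156     ]] [[ 0.57523756 -0.08309448  0.156     ]]
blk ((298.7059020996094, 187.32354736328125), (44.141483306884766, 6.5484619140625), 75.96376037597656) [[0.614, 0.064, 0.157], [0.619, 0.046, 0.157], [0.495, 0.015, 0.157], [0.49, 0.033, 0.157]]
blk ((290.2735900878906, 139.70751953125), (6.181224346160889, 12.499811172485352), 74.05460357666016) [[0.697, 0.084, 0.157], [0.707, 0.05, 0.157], [0.69, 0.045, 0.157], [0.679, 0.079, 0.157]]
blk ((355.7264099121094, 123.29246520996094), (6.181224346160889, 9.203156471252441), 74.05460357666016) [[0.747, -0.111, 0.157], [0.755, -0.137, 0.157], [0.737, -0.142, 0.157], [0.73, -0.116, 0.157]]
```

View pics/crop.png

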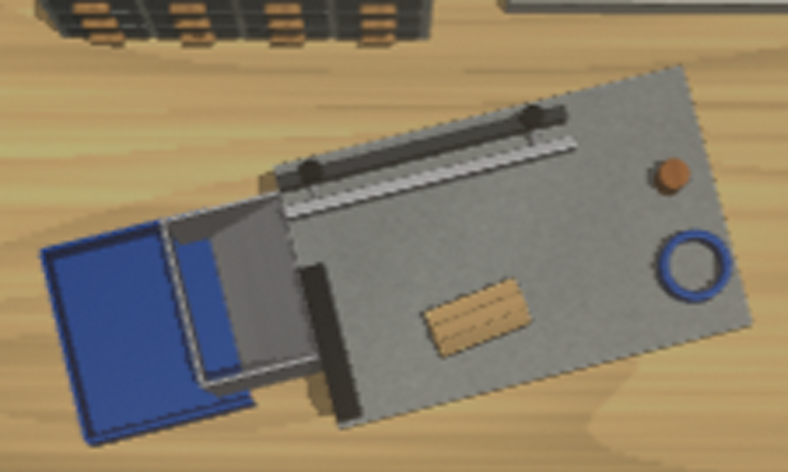

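The crop shows the ledge corners, the silver fence from (287,217) to (578,150), the bar end at (300–325,265), and the offcut slightly rotated. Next I'll build the station frame.

```bash
python3 - <<'E'
from h import *
c=np.load('top0.npz')
px=lambda L:np.array(L)/3.5+np.array([205,90])-0.36
q=onplane(c,px([[682,65],[752,325],[340,428],[272,165]]),.13)[:,:2]
S=np.array([[130,-360],[-100,-360],[-100,0],[130,0]])/1000.
print(q.round(3).tolist(),[np.linalg.norm(q[i]-q[i-1]).round(3) for i in range(4)])
a=S-S.mean(0);b=q-q.mean(0)
th=np.arctan2((a[:,0]*b[:,1]-a[:,1]*b[:,0]).sum(),(a*b).sum())
R=np.array([[np.cos(th),-np.sin(th)],[np.sin(th),np.cos(th)]]);t=q.mean(0)-R@S.mean(0)
print('th',th,'t',t,'resid',(S@R.T+t-q).round(4).tolist())
st=lambda w:((np.array(w)[:,:2]-t)@R).round(4).tolist()
print('fence',st(onplane(c,px([[287,217],[578,150]]),.155)))
print('bar end',st(onplane(c,px([[300,270],[325,264],[336,427],[361,418]]),.157)))
print('offcut corners crop',st(onplane(c,px([[421,314],[514,279],[532,322],[443,356]]),.156)))
print('tape,dowel',st(onplane(c,px([[695,265]]),.154)),st(onplane(c,px([[672,176]]),.165)))
np.savez('st.npz',R=R,t=t,th=th)
E
```

```text
[[0.795, -0.26], [0.572, -0.315], [0.485, 0.031], [0.707, 0.089]] [np.float64(0.36), np.float64(0.23), np.float64(0.357), np.float64(0.23)]
th 0.24753159356857338 t [0.58117287 0.05704901] resid [[0.0002, -0.0004], [0.0005, -0.001], [-0.0005, 0.0017], [-0.0002, -0.0003]]
fence [[0.0793, -0.0016], [0.0754, -0.2505]]
bar end [[0.0332, -0.0015], [0.0331, -0.0227], [-0.1, 0.0011], [-0.0979, -0.0206]]
offcut corners crop [[-0.0265, -0.0895], [-0.0169, -0.1713], [-0.0552, -0.1768], [-0.0647, -0.0985]]
tape,dowel [[-0.0419, -0.3204]] [[0.0335, -0.319]]
```

```bash
cat > g.py <<'E'
import numpy as np,sys
from bench import bot
from scipy.spatial.transform import Rotation as Ro
S=np.load('st.npz');th=float(S['th']);Rs=np.eye(3);Rs[:2,:2]=S['R'];ts=np.r_[S['t'],0]
def rep(goal=None):
    s=bot.state();p=Rs.T@(s['ee_pos']-ts);f=Rs.T@s['wrist_force'];O=np.array(s['orientation'])
    want=Rs@np.diag([1.,-1,-1])
    print('t',round(s['time'],2),'st mm',(p*1e3).round(1),'F',f.round(1),'w',round(s['gripper_width'],2),'turn',Ro.from_matrix(O.T@want).as_rotvec(degrees=True).round(2))
    if goal is not None: print('tool shift mm',(O.T@Rs@(np.array(goal)-p)*1e3*1).round(1))
if __name__=='__main__': rep([float(a) for a in sys.argv[1:]]or None)
E
python3 g.py -.095 -.134 .230
```

```text
t 0.1 st mm [-269.3  687.2  238.5] F [-0.8  0.3 -0.3] w 1.0 turn [ 9.000e-02  1.000e-02 -2.718e+01]
tool shift mm [530.2 650.8   9.5]
```

Call:
move_arm([
  [[0,0,0,0,0,-5.4],[0,0,0,0,0,-5.4],[0,0,0,0,0,-5.4],[0,0,0,0,0,-5.4],[0,0,0,0,0,-5.4]],
], claw=0)

```text
time: 0.6
ee_pos: [0.1517, 0.6574, 0.2387]
orientation: [[0.969, 0.246, -0.0], [0.246, -0.969, -0.001], [-0.0, 0.001, -1.0]]
wrist_force: [0.0, -0.3, 0.1]
gripper_width: 0.498
grip_force: 0.0
```

```bash
python3 g.py -.095 -.134 .230
```

```text
t 0.6 st mm [-269.2  687.3  238.7] F [-0.1 -0.3  0.1] w 0.5 turn [0.05 0.02 0.04]
tool shift mm [173.6 821.4   9.4]
```

Call:
move_arm([
  [[0.009,0.041,0,0,0,0],[0.009,0.041,0,0,0,0],[0.009,0.041,0,0,0,0],[0.009,0.041,0,0,0,0],[0.009,0.041,0,0,0,0]],
])

```text
time: 1.1
ee_pos: [0.2455, 0.4678, 0.2389]
orientation: [[0.97, 0.242, -0.0], [0.242, -0.97, -0.001], [-0.0, 0.001, -1.0]]
wrist_force: [0.8, 1.1, -0.4]
gripper_width: 0.503
grip_force: 0.0
```

Call:
move_arm([
  [[0.009,0.041,0,0,0,0],[0.009,0.041,0,0,0,0],[0.009,0.041,0,0,0,0],[0.009,0.041,0,0,0,0],[0.009,0.041,0,0,0,0]],
])

```text
time: 1.6
ee_pos: [0.3386, 0.2799, 0.2393]
orientation: [[0.97, 0.242, -0.0], [0.242, -0.97, 0.0], [0.0, -0.0, -1.0]]
wrist_force: [0.9, 0.2, -0.1]
gripper_width: 0.496
grip_force: 0.0
```

Call:
move_arm([
  [[0.008,0.041,0,0,0,0],[0.008,0.041,0,0,0,0],[0.008,0.041,0,0,0,0],[0.008,0.041,0,0,0,0],[0.008,0.041,0,0,0,0]],
])

```text
time: 2.1
ee_pos: [0.4269, 0.0907, 0.2394]
orientation: [[0.97, 0.242, 0.0], [0.242, -0.97, 0.0], [0.0, -0.0, -1.0]]
wrist_force: [0.6, 0.6, -0.3]
gripper_width: 0.5
grip_force: 0.0
```

```bash
python3 g.py -.095 -.134 .230
```

```text
t 2.1 st mm [-141.3   70.4  239.4] F [ 0.8  0.5 -0.3] w 0.5 turn [-0.02 -0.02 -0.16]
tool shift mm [ 46.8 204.3   9.3]
```

Call:
move_arm([
  [[0.009,0.041,0.002,0,0,0],[0.009,0.041,0.002,0,0,0],[0.009,0.041,0.002,0,0,0],[0.009,0.041,0.002,0,0,0],[0.01,0.04,0.002,0,0,0]],
])

```text
time: 2.6
ee_pos: [0.521, -0.0962, 0.229]
orientation: [[0.97, 0.242, -0.0], [0.242, -0.97, 0.0], [-0.0, -0.0, -1.0]]
wrist_force: [0.3, 0.2, 0.9]
gripper_width: 0.499
grip_force: 0.0
```

```bash
python3 g.py -.095 -.134 .150; python3 - <<'E'
from bench import bot,imaging
from h import *
c=imaging.camera_params('wrist');p,d=imaging.snapshot('wrist')
np.savez('w1.npz',p=p,d=d,**{k:c[k] for k in('mtx','origin','attitude')});cv2.imwrite('pics/w1.png',p[:,:,::-1])
P=cloud(c,d);S=np.load('st.npz')
z=P[...,2];print('ledge z',np.median(z[(z>.12)&(z<.14)]))
st=(P[...,:2]-S['t'])@S['R']
m=((z>.145)&(z<.17)&(d>0)).astype(np.uint8);
n,l,s,_=cv2.connectedComponentsWithStats(cv2.morphologyEx(m,cv2.MORPH_OPEN,np.ones((3,3))))
for i in range(1,n):
    if s[i,4]>300:
        q=st[l==i].astype(np.float32)*1e3
        print(s[i],cv2.minAreaRect(q),q.min(0),q.max(0),np.percentile(z[l==i],[5,50,95]).round(4))
E
```

```text
t 2.6 st mm [ -95.9 -133.9  229. ] F [0.3 0.1 0.9] w 0.5 turn [-0.01  0.01 -0.19]
tool shift mm [ 0.9  0.1 79. ]
ledge z 0.13034266754531681
[ 591    0   49   41 1675] ((27.800586700439453, -316.2217102050781), (25.032093048095703, 13.206318855285645), 24.272499084472656) [  18.220913 -327.38623 ] [  40.976295 -308.49728 ] [0.1468 0.1603 0.1661]
[ 105   17   72  199 7942] ((-34.41550827026367, -12.930033683776855), (23.133419036865234, 130.54051208496094), 89.97171783447266) [-99.68736  -24.512804] [30.858952  -1.3400837] [0.1483 0.1569 0.1581]
[ 539   95   97   86 3865] ((-45.8670654296875, -322.3041076660156), (60.636497497558594, 58.90589904785156), 69.31141662597656) [ -75.064735 -352.71124 ] [ -16.075605 -291.73953 ] [0.1464 0.1536 0.1553]
[ 261  102  123   73 6909] ((-44.19215393066406, -136.10470581054688), (39.99398422241211, 80.2995376586914), 7.289102077484131) [ -68.838425 -177.59607 ] [-20.004908 -94.33168 ] [0.1554 0.1569 0.163 ]
```

View pics/w1.png

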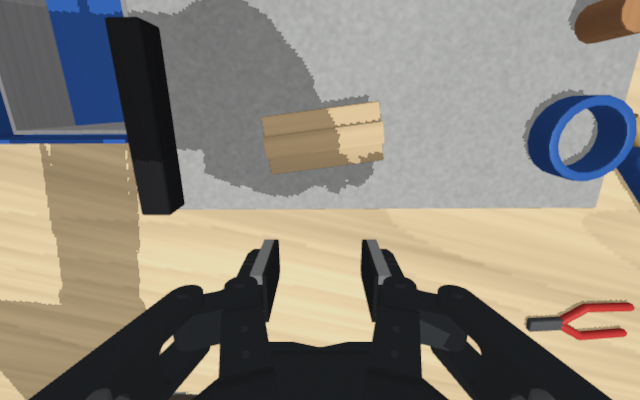

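The wrist view shows the offcut at (322,138) between the fingers' lines and the bar at (145,115). It measures x -44, y -136, yaw 7.3°, size 40×80, as it should be. Now I'll descend beside it.

Call:
move_arm([
  [[0,0.002,0.02,0,0,0.2],[0,0,0.02,0,0,0],[0,0,0.02,0,0,0],[0,0,0.015,0,0,0],[0,0,0.01,0,0,0]],
])

```text
time: 3.15
ee_pos: [0.5205, -0.0964, 0.1429]
orientation: [[0.971, 0.238, -0.002], [0.238, -0.971, -0.0], [-0.002, -0.0, -1.0]]
wrist_force: [0.7, -0.1, 0.3]
gripper_width: 0.502
grip_force: 0.0
```

Call:
move_arm([
  [[0.006,0,0,0,0,0],[0.006,0,0,0,0,0],[0.006,0,0,0,0,0],[0.006,0,0,0,0,0],[0.006,0,0,0,0,0]],
])

```text
time: 3.65
ee_pos: [0.5512, -0.0889, 0.1448]
orientation: [[0.971, 0.239, 0.001], [0.239, -0.971, 0.0], [0.001, 0.0, -1.0]]
wrist_force: [0.0, -0.7, 0.8]
gripper_width: 0.503
grip_force: 0.2
```

```bash
python3 g.py
```

```text
t 3.65 st mm [ -64.9 -134.2  144.8] F [-0.2 -0.7  0.8] w 0.5 turn [ 0.   -0.04 -0.37]
```

Call:
move_arm([
  [[0.007,0,0,0,0,-0.4],[0.007,0,0,0,0,0],[0.007,0,0,0,0,0],[0.007,0,0,0,0,0],[0.007,0,0,0,0,0]],
])

```text
time: 4.15
ee_pos: [0.5849, -0.0805, 0.1442]
orientation: [[0.969, 0.245, -0.0], [0.245, -0.969, -0.0], [-0.0, 0.0, -1.0]]
wrist_force: [-0.1, 0.1, 0.2]
gripper_width: 0.5
grip_force: 0.2
```

Call:
move_arm([
  [[0.007,0,0,0,0,0],[0.007,0,0,0,0,0],[0.006,0,0,0,0,0],[0.005,0,0,0,0,0],[0.005,0,0,0,0,0]],
])

```text
time: 4.65
ee_pos: [0.6138, -0.0731, 0.1442]
orientation: [[0.969, 0.245, -0.0], [0.245, -0.969, 0.0], [-0.0, -0.0, -1.0]]
wrist_force: [-0.6, 0.7, -0.4]
gripper_width: 0.502
grip_force: 0.1
```

```bash
python3 g.py; cat > look.py <<'E'
import sys
from bench import bot,imaging
from h import *
n=sys.argv[1]
c=imaging.camera_params('wrist');p,d=imaging.snapshot('wrist')
np.savez(n+'.npz',p=p,d=d,**{k:c[k] for k in('mtx','origin','attitude')});cv2.imwrite(f'pics/{n}.png',p[:,:,::-1])
P=cloud(c,d);S=np.load('st.npz');z=P[...,2];st=(P[...,:2]-S['t'])@S['R']
hsv=cv2.cvtColor(p,cv2.COLOR_RGB2HSV)
wood=(hsv[...,1]>60)&(hsv[...,0]<25)
for nm,m in(('wood',wood&(z>.145)&(z<.17)&(st[...,1]>-.28)),('fence',~wood&(z>.149)&(z<.159)&(hsv[...,1]<40)&(st[...,0]>.055)&(st[...,1]>-.26)&(st[...,1]<.01)),('bar',(z>.15)&(z<.162)&(abs(st[...,1]+.011)<.018)&(st[...,0]<.05))):
    m=cv2.morphologyEx((m&(d>0)).astype(np.uint8),cv2.MORPH_OPEN,np.ones((3,3)))
    k,l,s,_=cv2.connectedComponentsWithStats(m)
    for i in range(1,k):
        if s[i,4]>300:
            q=st[l==i].astype(np.float32)*1e3
            print(nm,s[i].tolist(),[np.round(a,1).tolist() for a in cv2.minAreaRect(q)],np.percentile(q,1,0).round(1),np.percentile(q,99,0).round(1))
E
python3 look.py w2
```

```text
t 4.65 st mm [  -0.3 -134.2  144.2] F [-0.4  0.8 -0.4] w 0.5 turn [-0.    0.01  0.02]
wood [234, 161, 194, 91, 16550] [[29.9, -138.3], [40.4, 80.2], 0.1] [  11.  -177.1] [ 49.7 -99.5]
fence [39, 0, 515, 40, 16089] [[104.7, -126.2], [14.1, 192.3], 0.1] [  98.7 -214.8] [111.2 -36.4]
fence [585, 0, 50, 32, 847] [[106.1, -243.6], [17.8, 10.9], 88.8] [ 100.9 -251.7] [ 111.1 -236.5]
fence [0, 75, 622, 28, 16765] [[80.0, -129.3], [10.1, 245.1], 0.0] [  75.  -248.2] [ 84.9 -11.8]
bar [17, 204, 92, 165, 8521] [[-12.7, -12.9], [23.8, 88.1], 89.8] [-50.7 -24. ] [30.8 -2.2]
```

View pics/w2.png

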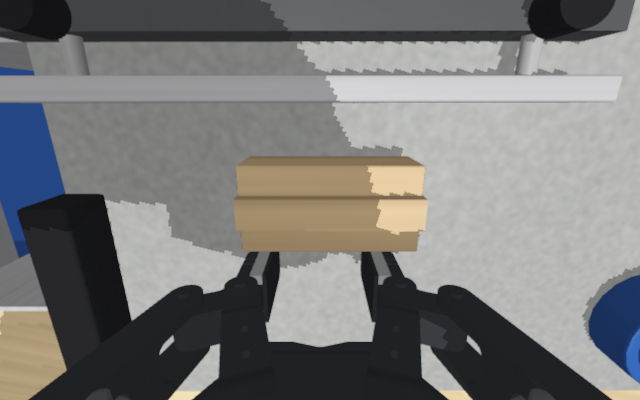

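The offcut is square to the fence: its front face is at x 50 and the fence face at 75 (pixel row 102). That leaves 25 mm to close.

Call:
move_arm([
  [[0.005,0,0,0,0,0],[0.005,0,0,0,0,0],[0.005,0,0,0,0,0],[0.005,0,0,0,0,0],[0.003,0,0,0,0,0]],
])

```text
time: 5.2
ee_pos: [0.6362, -0.0675, 0.1443]
orientation: [[0.969, 0.245, -0.0], [0.245, -0.969, -0.0], [-0.0, 0.0, -1.0]]
wrist_force: [-0.2, -0.6, 0.3]
gripper_width: 0.502
grip_force: 0.2
```

Call:
move_arm([
  [[0.001,0,0,0,0,0],[0.0005,0,0,0,0,0],[0.0005,0,0,0,0,0],[0.0005,0,0,0,0,0],[0,0,0,0,0,0]],
])

```text
time: 5.7
ee_pos: [0.6381, -0.067, 0.1444]
orientation: [[0.969, 0.245, 0.0], [0.245, -0.969, 0.0], [0.0, 0.0, -1.0]]
wrist_force: [-0.3, 0.2, 0.2]
gripper_width: 0.495
grip_force: 0.1
```

```bash
python3 g.py;python3 look.py w3; python3 g.py
```

```text
t 5.7 st mm [  24.9 -134.2  144.4] F [-0.2  0.3  0.2] w 0.5 turn [ 0.   -0.01  0.02]
wood [234, 165, 194, 87, 15942] [[55.1, -138.4], [80.1, 40.3], 89.9] [  36.  -177.3] [ 74.7 -99.5]
fence [58, 60, 483, 49, 14987] [[106.8, -125.2], [17.7, 189.2], 0.1] [ 100.1 -214.6] [113.  -37.4]
fence [586, 68, 30, 32, 627] [[107.0, -247.1], [10.2, 12.0], 87.6] [ 101.2 -251.7] [ 112.9 -242.6]
fence [0, 139, 604, 26, 14955] [[79.9, -126.0], [10.3, 251.2], 0.1] [  75.2 -248.2] [85.  -4.7]
bar [33, 254, 76, 115, 5482] [[-0.3, -12.8], [63.8, 23.6], 0.1] [-27.1 -23.9] [31.  -2.1]
t 5.75 st mm [  24.8 -134.2  144.4] F [-0.1 -0.2  0.3] w 0.5 turn [-0.   -0.01  0.02]
```

Call:
move_arm([
  [[0.0004,0,0,0,0,0],[0.0004,0,0,0,0,0],[0,0,0,0,0,0],[0,0,0,0,0,0],[0,0,0,0,0,0]],
])

```text
time: 6.25
ee_pos: [0.6386, -0.0669, 0.1443]
orientation: [[0.969, 0.245, -0.001], [0.245, -0.969, -0.0], [-0.001, -0.0, -1.0]]
wrist_force: [-3.4, 0.3, 2.3]
gripper_width: 0.501
grip_force: 1.6
```

```bash
python3 g.py
```

```text
t 6.25 st mm [  25.3 -134.2  144.3] F [-3.2  1.2  2.3] w 0.5 turn [-0.    0.03  0.02]
```

Call:
move_arm([
  [[-0.004,0,0,0,0,0],[-0.01,0,0,0,0,0],[-0.01,0,-0.01,0,0,0],[0,0,-0.025,0,0,0],[0,0,-0.025,0,0,0]],
])

```text
time: 6.75
ee_pos: [0.6146, -0.073, 0.2056]
orientation: [[0.969, 0.245, -0.0], [0.245, -0.969, -0.0], [-0.0, 0.0, -1.0]]
wrist_force: [1.0, 0.5, 0.9]
gripper_width: 0.501
grip_force: 0.0
```

Call:
move_arm([
  [[0.018,0.027,0,0,0,0],[0.018,0.027,0,0,0,0],[0.018,0.027,0,0,0,0],[0,0,0,0,0,0],[0,0,0,0,0,0]],
], claw=1)

```text
time: 7.25
ee_pos: [0.6874, -0.1386, 0.2044]
orientation: [[0.97, 0.244, -0.0], [0.244, -0.97, 0.0], [-0.0, -0.0, -1.0]]
wrist_force: [-0.2, 0.7, -0.6]
gripper_width: 0.001
grip_force: 0.0
```

```bash
python3 g.py .055 -.215 .146;python3 look.py w4
```

```text
t 7.25 st mm [  55.1 -215.7  204.4] F [-0.1  0.8 -0.6] w 0.0 turn [-0.01  0.01 -0.05]
tool shift mm [-0.1 -0.7 58.4]
wood [136, 194, 132, 56, 6997] [[55.4, -138.4], [80.3, 39.5], 89.9] [  36.4 -178.3] [  74.7 -100. ]
fence [15, 129, 302, 29, 5755] [[106.0, -122.5], [181.8, 17.5], 89.4] [ 101.  -210.8] [113.1 -36.7]
fence [342, 133, 36, 20, 653] [[106.8, -240.3], [12.0, 21.9], 0.0] [ 100.8 -251. ] [ 112.7 -230.1]
fence [0, 177, 376, 17, 6286] [[80.3, -130.6], [241.1, 10.7], 89.8] [  75.2 -248.6] [ 85.  -14.4]
bar [7, 253, 73, 138, 4783] [[-28.0, -13.0], [24.3, 119.2], 89.8] [-79.3 -24.1] [30.7 -2.2]
```

View pics/w4.png

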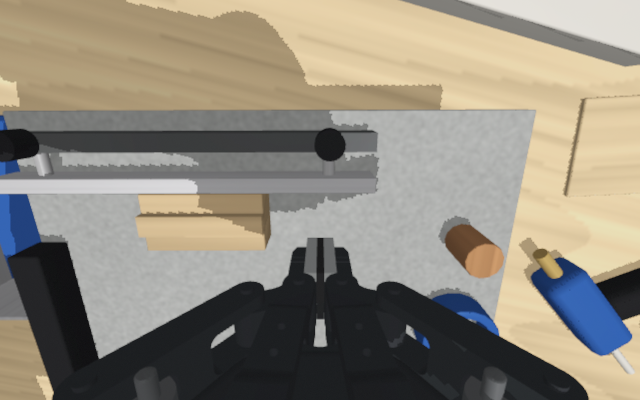

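Offcut flush along the fence at pixels (137–270, 195–248), with the shut fingers behind it clear of the dowel at (475,250). Descend, then push along.

Call:
move_arm([
  [[0,0,0.015,0,0,0],[0,0,0.015,0,0,0],[0,0,0.015,0,0,0],[0,0,0.01,0,0,0],[0,0,0.004,0,0,0]],
])

```text
time: 7.8
ee_pos: [0.6869, -0.1377, 0.1432]
orientation: [[0.969, 0.246, -0.003], [0.246, -0.969, 0.0], [-0.003, -0.001, -1.0]]
wrist_force: [-1.0, 0.5, -0.2]
gripper_width: -0.002
grip_force: 0.0
```

Call:
move_arm([
  [[0,-0.005,0,0,0,0],[0,-0.005,0,0,0,0],[0,-0.005,0,0,0,0],[0,-0.005,0,0,0,0],[0,-0.005,0,0,0,0]],
])

```text
time: 8.3
ee_pos: [0.6818, -0.1132, 0.1458]
orientation: [[0.969, 0.246, 0.001], [0.246, -0.969, -0.0], [0.001, 0.0, -1.0]]
wrist_force: [-1.0, -1.5, 0.2]
gripper_width: -0.002
grip_force: 0.2
```

Call:
move_arm([
  [[0,-0.005,0,0,0,0],[0,-0.005,0,0,0,0],[0,-0.005,0,0,0,0],[0,-0.005,0,0,0,0],[0,-0.005,0,0,0,0]],
])

```text
time: 8.8
ee_pos: [0.6755, -0.0891, 0.1453]
orientation: [[0.969, 0.245, 0.0], [0.245, -0.969, 0.0], [0.0, 0.0, -1.0]]
wrist_force: [0.3, -0.4, 0.2]
gripper_width: 0.004
grip_force: 0.2
```

```bash
python3 g.py;python3 look.py w5
```

```text
t 8.8 st mm [  55.7 -164.8  145.3] F [ 0.2 -0.5  0.2] w 0.0 turn [ 0.   -0.    0.02]
wood [110, 231, 182, 76, 11434] [[55.2, -111.0], [80.5, 40.7], 89.9] [  36.8 -150.3] [ 74.8 -72. ]
fence [0, 139, 455, 43, 12061] [[107.2, -126.7], [17.8, 190.2], 0.0] [ 101.  -213.7] [114.3 -36.5]
fence [485, 145, 37, 29, 836] [[106.9, -243.5], [12.3, 16.7], 0.4] [ 101.1 -251.3] [ 113.  -236.4]
fence [0, 206, 514, 26, 12277] [[80.2, -134.1], [10.9, 234.2], 0.1] [  75.4 -248.3] [ 85.2 -23.3]
bar [0, 307, 66, 93, 4534] [[4.1, -12.8], [24.2, 56.0], 89.5] [-21.8 -24.2] [31.2 -2.7]
```

Straight and flush, with 4 mm between it and the bar line. I'll keep pushing.

Call:
move_arm([
  [[0,-0.007,0,0,0,0],[0,-0.007,0,0,0,0],[0,-0.007,0,0,0,0],[0,-0.007,0,0,0,0],[0,-0.007,0,0,0,0]],
])

```text
time: 9.35
ee_pos: [0.6668, -0.0549, 0.1452]
orientation: [[0.969, 0.246, -0.0], [0.246, -0.969, 0.0], [-0.0, -0.0, -1.0]]
wrist_force: [0.2, -0.0, 0.4]
gripper_width: -0.001
grip_force: 0.1
```

```bash
python3 g.py;python3 look.py w6
```

```text
t 9.35 st mm [  55.6 -129.5  145.2] F [ 0.2 -0.1  0.4] w -0.0 turn [-0.    0.01  0.03]
wood [110, 231, 182, 77, 11476] [[54.9, -75.2], [81.5, 40.9], 89.8] [  36.7 -114.9] [ 74.8 -36.5]
fence [83, 139, 459, 42, 12096] [[107.4, -125.8], [17.2, 191.3], 0.1] [ 101.  -214.8] [114.6 -37.3]
fence [579, 145, 25, 29, 512] [[106.9, -246.0], [11.5, 12.4], 89.9] [ 100.9 -251.6] [ 113. -241.]
fence [22, 146, 24, 27, 434] [[107.2, -6.4], [11.6, 11.9], 0.7] [101.6 -10.9] [112.9  -0.6]
fence [34, 206, 559, 26, 13257] [[80.1, -126.5], [250.8, 10.7], 90.0] [  75.5 -248.1] [85.2 -4.6]
bar [62, 307, 60, 63, 2621] [[15.0, -12.5], [23.8, 34.6], 87.8] [  0.4 -23.7] [31.3 -2.2]
```

Still flush. Now slowly into the gap.

Call:
move_arm([
  [[0,-0.004,0,0,0,0],[0,-0.004,0,0,0,0],[0,-0.004,0,0,0,0],[0,-0.004,0,0,0,0],[0,-0.004,0,0,0,0]],
])

```text
time: 9.9
ee_pos: [0.6621, -0.036, 0.1453]
orientation: [[0.969, 0.245, 0.0], [0.245, -0.969, -0.0], [0.0, 0.0, -1.0]]
wrist_force: [0.9, -0.4, -0.2]
gripper_width: 0.005
grip_force: 0.2
```

Call:
move_arm([
  [[0,-0.004,0,0,0,0],[0,-0.004,0,0,0,0],[0,-0.004,0,0,0,0],[0,-0.004,0,0,0,0],[0,-0.004,0,0,0,0]],
])

```text
time: 10.4
ee_pos: [0.6571, -0.0164, 0.1453]
orientation: [[0.969, 0.245, 0.0], [0.245, -0.969, 0.0], [0.0, -0.0, -1.0]]
wrist_force: [1.2, 0.2, -0.2]
gripper_width: 0.001
grip_force: 0.2
```

```bash
python3 g.py;python3 look.py w7
```

```text
t 10.4 st mm [ 55.6 -89.9 145.3] F [ 1.2 -0.1 -0.2] w 0.0 turn [-0.   -0.    0.02]
wood [110, 229, 182, 79, 11531] [[55.2, -35.8], [41.3, 81.3], 1.2] [ 36.2 -75.2] [74.9  3. ]
fence [179, 139, 461, 43, 12049] [[106.9, -126.6], [17.9, 191.0], 0.0] [ 101. -216.] [114.6 -38.6]
fence [114, 146, 37, 27, 766] [[107.1, -8.6], [11.5, 16.8], 0.4] [101.6 -16.1] [112.8  -1.4]
fence [123, 206, 517, 25, 12278] [[80.2, -118.9], [10.8, 235.7], 0.0] [  75.5 -230.9] [85.2 -4.5]
fence [292, 244, 42, 19, 391] [[64.5, -86.0], [4.5, 20.0], 17.5] [ 60.9 -95.9] [ 66.2 -76.8]
bar [126, 292, 69, 41, 1655] [[38.1, -13.1], [23.5, 33.6], 23.2] [ 23.1 -28. ] [43.7  3.3]
```

Call:
move_arm([
  [[0,-0.005,0,0,0,0],[0,-0.005,0,0,0,0],[0,-0.005,0,0,0,0],[0,-0.005,0,0,0,0],[0,-0.005,0,0,0,0]],
])

```text
time: 10.95
ee_pos: [0.6509, 0.0079, 0.1453]
orientation: [[0.969, 0.245, -0.0], [0.245, -0.969, -0.0], [-0.0, -0.0, -1.0]]
wrist_force: [-1.0, -0.7, -0.6]
gripper_width: -0.001
grip_force: 0.2
```

Call:
move_arm([
  [[0,-0.005,0,0,0,0],[0,-0.005,0,0,0,0],[0,-0.005,0,0,0,0],[0,-0.005,0,0,0,0],[0,0,0,0,0,0]],
])

```text
time: 11.45
ee_pos: [0.646, 0.0275, 0.1453]
orientation: [[0.969, 0.246, 0.0], [0.246, -0.969, 0.0], [0.0, -0.0, -1.0]]
wrist_force: [-0.2, -0.5, -0.1]
gripper_width: -0.003
grip_force: 0.0
```

```bash
python3 g.py;python3 look.py w8
```

```text
t 11.45 st mm [ 55.6 -44.5 145.3] F [-0.3 -0.4 -0.1] w -0.0 turn [-0.01 -0.    0.05]
wood [175, 224, 75, 82, 4656] [[58.6, 8.1], [37.6, 33.2], 89.3] [ 44.7 -10.3] [74.9 22.7]
fence [220, 146, 48, 28, 1213] [[106.9, -11.4], [20.9, 12.2], 89.3] [101.1 -21.2] [112.8  -1.3]
fence [303, 146, 337, 28, 9229] [[106.9, -111.2], [147.8, 12.4], 89.9] [ 101.1 -181.9] [112.8 -40.5]
fence [224, 206, 416, 26, 10126] [[79.9, -96.9], [11.0, 191.0], 0.0] [  75. -186.] [85.1 -3.6]
```

View pics/w8.png

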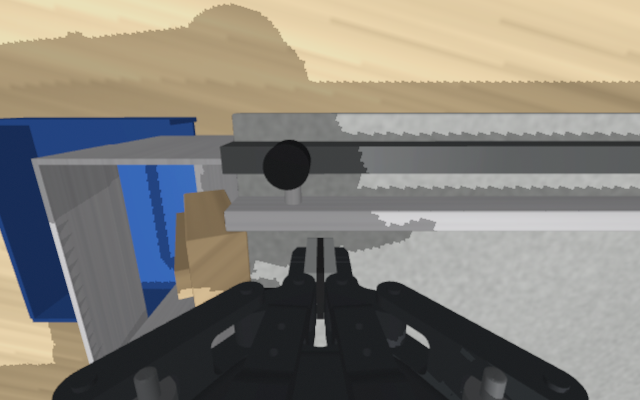

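The offcut has tipped nose-down over the edge at (215,245). I'll check whether it is still falling or hung up.

Call:
move_arm([
  [[0,0,0,0,0,0],[0,0,0,0,0,0],[0,0,0,0,0,0],[0,0,0,0,0,0],[0,0,0,0,0,0]],
])

```text
time: 12.0
ee_pos: [0.6462, 0.0267, 0.1453]
orientation: [[0.969, 0.245, -0.0], [0.245, -0.969, -0.0], [-0.0, 0.0, -1.0]]
wrist_force: [0.2, 0.5, 0.8]
gripper_width: -0.002
grip_force: 0.0
```

```bash
python3 look.py w9 | grep wood; python3 - <<'E'
import cv2,numpy as np
from bench import imaging
p,d=imaging.snapshot('top')
from h import *
c=imaging.camera_params('top');P=cloud(c,d);S=np.load('st.npz')
hsv=cv2.cvtColor(p,cv2.COLOR_RGB2HSV);st=(P[...,:2]-S['t'])@S['R']
m=(hsv[...,1]>70)&(hsv[...,0]<25)&(st[...,0]>-.045)&(st[...,0]<.11)&(st[...,1]>-.03)&(st[...,1]<.21)
print(m.sum(),np.percentile(np.c_[st[m],P[...,2][m]],[5,50,95],axis=0).round(3))
a=cv2.resize(p[110:225,205:330],None,fx=3.2,fy=3.2);b=cv2.imread('pics/w9.png')[100:340,0:400]
b=cv2.resize(b,(400,a.shape[0]));cv2.imwrite('pics/m9.png',np.hstack([a[:,:,::-1],b]))
E
```

```text
4382 [[-0.037  0.006  0.516]
 [ 0.027  0.114  0.557]
 [ 0.081  0.199  0.607]]
```

View pics/m9.png

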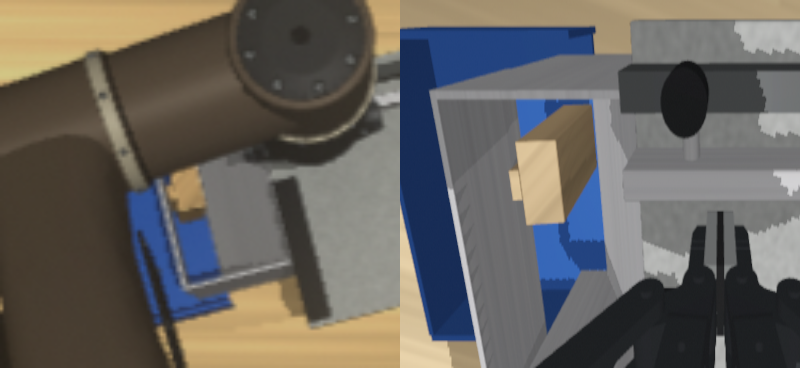

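It has dropped down the slide into the bin. Next, retract and confirm its depth and that it is at rest.

Call:
move_arm([
  [[0,0.003,0,0,0,0],[0,0,-0.01,0,0,0],[0,0,-0.02,0,0,0],[0,0,-0.03,0,0,0],[0,0,-0.03,0,0,0]],
])

```text
time: 12.6
ee_pos: [0.6468, 0.0237, 0.2369]
orientation: [[0.969, 0.245, -0.0], [0.245, -0.969, -0.0], [-0.0, 0.0, -1.0]]
wrist_force: [0.8, 0.4, 0.4]
gripper_width: -0.002
grip_force: 0.0
```

```bash
cat > bin.py <<'E'
from bench import imaging,bot
from h import *
S=np.load('st.npz')
for k in range(2):
    c=imaging.camera_params('wrist');p,d=imaging.snapshot('wrist');P=cloud(c,d);st=(P[...,:2]-S['t'])@S['R']
    hsv=cv2.cvtColor(p,cv2.COLOR_RGB2HSV)
    m=((hsv[...,1]>60)&(hsv[...,0]<25)&(st[...,0]>-.045)&(st[...,0]<.115)&(st[...,1]>0)&(st[...,1]<.21)&(P[...,2]>.004)&(d>0)).astype(np.uint8)
    m=cv2.morphologyEx(m,cv2.MORPH_OPEN,np.ones((3,3)))>0
    print(m.sum(),np.percentile(np.c_[st[m],P[...,2][m]],[2,50,98],axis=0).round(3).tolist())
E
python3 bin.py; python3 g.py
```

```text
2020 [[0.037, 0.065, 0.018], [0.058, 0.073, 0.088], [0.074, 0.095, 0.091]]
1930 [[0.037, 0.065, 0.016], [0.058, 0.074, 0.088], [0.074, 0.095, 0.091]]
t 12.7 st mm [ 58.  -48.7 241.3] F [0.4 0.3 0.2] w -0.0 turn [ 0.06 -0.48  0.06]
```

The offcut is standing in the bin: top at z 0.09, centre about 0.05, station (0.056, 0.08). It is not moving and nothing touches it.

Call:
move_arm([
  [[0,0,0,0,0,0],[0,0,0,0,0,0],[0,0,0,0,0,0],[0,0,0,0,0,0],[0,0,0,0,0,0]],
])

```text
time: 13.2
ee_pos: [0.6467, 0.0239, 0.2347]
orientation: [[0.969, 0.245, -0.001], [0.245, -0.969, -0.0], [-0.001, 0.0, -1.0]]
wrist_force: [-1.2, -0.2, 0.7]
gripper_width: -0.001
grip_force: 0.0
```

```bash
python3 bin.py; python3 -c "
from bench import bot
print(bot.job_done())"
```

```text
2065 [[0.037, 0.065, 0.017], [0.058, 0.073, 0.088], [0.074, 0.095, 0.091]]
2058 [[0.037, 0.065, 0.017], [0.058, 0.073, 0.088], [0.074, 0.095, 0.091]]
the job is handed in; nothing more can be done
None
```

I pushed the offcut flush to the fence, then along it through the gap. It dropped down the chute and now rests in the blue bin; I handed the job in at about 13 s, and the highest push force I read was about 4 N.

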